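# Unlock a post holder and hold its post at the marked height

## Robot

A 6-joint arm with a two-finger parallel gripper is mounted at the origin on a cart in front of the work surface, level with it; the furniture and walls round the work are solid. World frame = base frame: x ahead of the robot, y to its left, z up, the work surface at z = 0. Lengths are in m, angles in degrees, forces in N, time in s.
With the tool pointing down it reaches from about 0.3 to 0.75 m from the base axis. Payload 8.5 kg.
Tool frame: the origin (TCP) lies between the finger pads; the fingertips stand env.finger_overhang ahead of it and the grasp point (between the pads) lies 2 mm behind it (env.finger_overhang is the distance from the TCP to the fingertips, in m); z points along the fingers, y is the line along which they close (so a half turn about z gives the same grasp; the last joint's range is limited). The gripper opens to 85 mm and grips with 20 to 120 N. Pads are 22 mm wide; open, the fingers measure 114 mm over their backs; the gripper's body (76 mm by 85 mm) begins 54 mm behind the grasp point. The pads swing forward as they close: fully open they stand 13 mm farther back than shut.
Start: joints at [61.805, 21.807, 74.336, -0, 83.858, -12.336], TCP at [0.15, 0.529, 0.248] pointing down, gripper open.
Joint ranges: [-178.18, 178.18], [-50.72, 133.34], [12.68, 142.11], [-81.47, 261.47], [9.98, 163.14], [-165.26, 165.26]. Speed limits (degrees/s): [136.94, 136.94, 180, 180, 180, 180].

## Interface

Orientations are given as a 3x3 rotation matrix whose columns are the frame's x, y, z axes.
In Python, from rig import env gives the robot as it stands. The module is installed in compiled form; this text tells all that it offers.
- The arm moves only by the tool jog_arm, never from a script. Its arguments are lists of equal length, an entry for each row: "hand": the finger opening in m, from 0 to 0.0854; "travel": the shift along the world's x, y, z in m, a list of three; "yaw": the turn about the world's z in rad. A call has exactly 5 rows; each row shifts and turns the commanded pose from where the row before left it; what a row does not reach is not made up. A row lasts 1/8 s, in which the tool goes at most 62.5 mm and 10.7 degrees, less where a joint would pass 70% of its speed; a pose out of reach is approached as far as the arm can. A call is refused whole if a number of a shift passes 0.0625 or a number of a turn 0.188, either way. A call with a gripper value outside its range is refused whole. The fingers move at their own pace and stop on an object; "grip_force" is the grip in N (left out, the last holds). Time passes only in rows, so rows that do not move let the fingers close, or fill a call up. It gives the time, the measured TCP pose, the force, the opening and the grip force at its end, in the units of the state.
- env.observe(): the state, without advancing time (a new reading comes with each control period).
- env.get_image(name): name is "scene" or "top" or "wrist"; returns the picture (420x560x3 uint8, red, green, blue); there is no depth.
- env.calibration(name): a dict with "fx", "fy", "cx", "cy" (pixels), "k1" (the pictures are not rectified: a ray, as slopes to the right and down, at radius r is drawn at 1 + k1 r^2 times it, then the intrinsics apply), "position" and "rotation" of the camera in the world; the wrist camera has in their place "hand_eye" (4x4, takes a point from camera to tool coordinates, whose origin is the TCP and whose axes are the flange's). Camera axes: x right, y down, z forward; pixel columns grow to the right and rows downward; lengths in m; the calibration is good to about 2 mm. A picture is of the moment at which its call begins: read the wrist's pose just before it. calibration takes no time and is no camera call.
- env.close_job(): hands the job in; it is judged then, once.
The state is a dict: "time_s": time; "q": joint angles; "qvel": joint speeds; "joint_efforts": joint torques, N m; "position": TCP position; "tool_rot": TCP orientation; "ft_force": force on the tool from outside, world axes, zero at the start; "wrist_torque": the same for the moment, N m; "grip_width": finger opening in m; "gripper_force": force on a finger pad.
Only numpy, scipy, OpenCV 4.12 (cv2) and the standard library are available. Lean on these libraries where they do the work, as an engineer would, in place of code of your own. Each camera call takes 0.05 s, during which the arm holds its last target. There are 200 camera calls.

## Task

Pull the red lock cap of the post holder fully out, then grasp the steel post that stands in it and draw it straight up until the whole blue band is out of the holder while the red band below it is still hidden inside. Finish while still holding the post with the gripper at that height, upright and free in the bore rather than wedged, with the lock cap left out; do not disturb the dish, the vial, the marker or the spare holder with the black cap.

Things in the scene. Friction and masses are not known exactly. Their poses are not given: they have to be found in the camera images.
- post_holder: Dark round post holder screwed to the table (it cannot move): foot flange 60 mm across and 8 mm thick, tube 30 mm across and 80 mm high. Origin at the centre of its underside, on the table; z up along the bore; its -x side carries the lock cap (at yaw 0 that side faces the robot). The bore is 17.2 mm wide, open at the top, its floor 10 mm above the table.
- holder_mouth (a point): Centre of the holder's open top rim, 80 mm above the table; axes as the holder's.
- lock_cap (a joint): Travel (m) of the red lock cap along the holder's -x direction: 0 pushed in, its pin in the groove of the post so that the post cannot rise; 0.012 fully out (end stop). It moves stiffly (about 3.5 N) and stays where it is left; 9 mm or more is out.
- lock_grip (a point): Centre of the red lock cap, a ribbed cylinder 16 mm across and 22 mm long lying along the holder's x axis, 66 mm above the table and, when pushed in, 46 mm from the bore's axis (it moves with the cap). Free air on both sides, above and below; a boss 14 mm across fills the side towards the tube up to 28 mm from the bore's axis. Axes as the holder's.
- post_grip (a point): Middle of the part of the steel post that shows above the holder at the start: 16 mm across, 38 mm showing, top 118 mm above the table; this point lies 19 mm below the top and 89 mm above the foot, half-way along what shows. z runs up along the post. Blue band wholly out needs a lift of 34 mm; the red band starts to show at 46 mm.
- blue_edge (a point): Point on the post's axis at the lower edge of the blue band (36 mm above the foot).
- red_edge (a point): Point on the post's axis at the upper edge of the red band (24 mm above the foot).
- spare_holder: Empty post holder of the same shape with a black cap, screwed down; leave alone. Origin at the centre of its underside.
- dish: Clear lidded dish, 56 mm across, 12 mm high, loose; leave alone. Origin at the centre of its underside.
- vial: Capped glass vial, 21 mm across, 44 mm high, standing loose; leave alone. Origin at the centre of its underside.
- marker: Black marker, 128 mm long along its y, 15 mm thick, lying loose; leave alone. Origin at the centre of its underside.
- post: The same post: loose (about 0.15 kg), 108 mm long, standing on the floor of the bore with 1.2 mm of play in width; it falls back if let go. Origin at the centre of its foot (10 mm above the table at the start), z up along it. From the foot up: red band 14 to 24 mm, blue band 36 to 46 mm, lock groove 51 to 61 mm.
Not all that is in view belongs to the job. What is shaped like the post but purple is not meant.

How it is judged (in metres and radians):
On the way:
1. the red lock cap is pulled out while the post still stands on the floor of the bore (value of joint lock_cap above 0.009 m and z of blue_edge in the frame of holder_mouth below -0.026 m), for 0.2 s.
At the end, for the whole second after the job is handed in: Lock cap at least 9 mm out; lower edge of the blue band above the mouth, upper edge of the red band below it (each within 1 mm); post in the bore, within 0.07 rad of upright, at rest, gripped (over 1 N), pressing on the holder with under 12 N (value of joint lock_cap above 0.009 m and z of blue_edge in the frame of holder_mouth above -0.001 m and z of red_edge in the frame of holder_mouth below 0.001 m and horizontal distance between red_edge and holder_mouth below 0.004 m and angle between the z axis of post_grip and the z axis of post_holder, either way round below 0.07 rad and contact force between the fingers and post above 1 N and contact force between post and post_holder below 12 N and linear speed of post below 0.01 m/s); the arm keeps its last pose, push and grip.
It fails at once if the post is drawn right out of the holder (z of red_edge in the frame of holder_mouth above 0.022 m).
It fails at once if the dish is shifted more than 20 mm (distance of dish from where it was at the start of the episode above 0.02 m).
It fails at once if the vial is shifted more than 20 mm or tipped (distance of vial from where it was at the start of the episode above 0.02 m or angle between vial's own z axis and vertical above 0.3 rad).
It fails at once if the marker is shifted more than 20 mm (distance of marker from where it was at the start of the episode above 0.02 m).
It fails at once if the spare holder is struck (over 10 N) (contact force between any of the arm, the fingers and spare_holder above 10 N).
It also fails if it takes over 48 s, if anything falls off the work surface, if the arm or the gripper's body presses on something with over 40 N, if the wrist force passes 120 N, or if a joint passes its speed limit or range.

## Working session

There is one attempt and no reset: what is moved stays moved. The work goes in short steps, Python scripts to look and compute and a tool call to move; the robot and the scene stay as the last step left them, time stands still between calls to the robot, and variables do not carry over. Pictures are saved under pics/ and viewed, at most 10 in all, crops included, and the job is handed in when it is done.

Besides the shell and the picture viewer there is one more tool, called after "Call:" as name(argument=value, ...) on one line, values as JSON. jog_arm: Moves the arm, as the interface text tells. Its arguments: {"type":"object","properties":{"hand":{"type":"array"},"travel":{"type":"array"},"yaw":{"type":"array"},"grip_force":{"type":"number"}},"required":["hand","travel","yaw"]}

```bash
mkdir -p pics
cat > h.py <<'E'
from rig import env
import numpy as np, cv2
def cam(n):
    c=env.calibration(n)
    if 'hand_eye' in c:
        s=env.observe(); T=np.eye(4); T[:3,:3]=s['tool_rot']; T[:3,3]=s['position']
        W=T@np.array(c['hand_eye']); R,p=W[:3,:3],W[:3,3]
    else: R,p=np.array(c['rotation']),np.array(c['position'])
    K=np.array([[c['fx'],0,c['cx']],[0,c['fy'],c['cy']],[0,0,1.]])
    return K,c['k1'],R,p
def ray(C,uv):
    K,k,R,p=C
    n=cv2.undistortPoints(np.array([[uv]],float),K,np.array([k,0,0,0.]))[0,0]
    return p,R@np.array([n[0],n[1],1])
def plane(C,uv,z):
    p,d=ray(C,uv); return p+d*(z-p[2])/d[2]
def proj(C,P):
    K,k,R,p=C
    return cv2.projectPoints(np.array([P],float),cv2.Rodrigues(R.T)[0],-R.T@p,K,np.array([k,0,0,0.]))[0][0,0]
def tri(rays):
    A=0;b=0
    for p,d in rays:
        d=d/np.linalg.norm(d);M=np.eye(3)-np.outer(d,d);A=A+M;b=b+M@p
    return np.linalg.solve(A,b)
def red(im):
    h=cv2.cvtColor(im,cv2.COLOR_RGB2HSV);m=((h[...,0]<8)|(h[...,0]>172))&(h[...,1]>130)&(h[...,2]>60)
    n,l,s,c=cv2.connectedComponentsWithStats(m.astype(np.uint8))
    return [(s[i].tolist(),c[i].round(1).tolist()) for i in range(1,n) if s[i][4]>25]
def grab(n,f):
    C=cam(n);im=env.get_image(n);cv2.imwrite(f'pics/{f}.png',im[...,::-1]);return C,im
E
python3 - <<'E'
from h import *
print(env.finger_overhang,env.observe()['time_s'])
for n in('scene','top'):
    C,im=grab(n,n+'0');print(n,C[3],C[2][:,2],red(im))
a=cv2.imread('pics/scene0.png');b=cv2.imread('pics/top0.png')
cv2.imwrite('pics/both.png',cv2.resize(np.vstack([a,b]),None,fx=.71,fy=.71))
E
```

```text
0.017 0.0
scene [ 0.0665876  -0.53885507  0.52335022] [ 0.60712678  0.61183247 -0.50700898] [([348, 133, 14, 15, 136], [355.1, 139.6]), ([65, 179, 25, 16, 185], [77.4, 186.4]), ([205, 202, 10, 9, 55], [209.5, 206.0])]
top [ 0.42358337 -0.01996263  0.93909394] [ 0.18562223  0.00670394 -0.98259831] [([252, 80, 14, 12, 122], [258.2, 85.5]), ([214, 234, 8, 11, 63], [217.6, 238.9]), ([49, 291, 41, 12, 305], [69.3, 296.4])]
```

View pics/scene0.png

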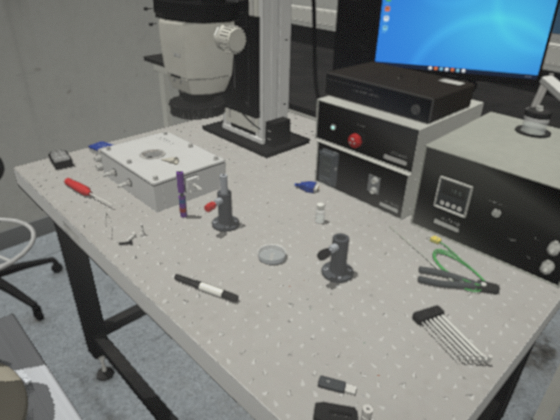

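View pics/top0.png

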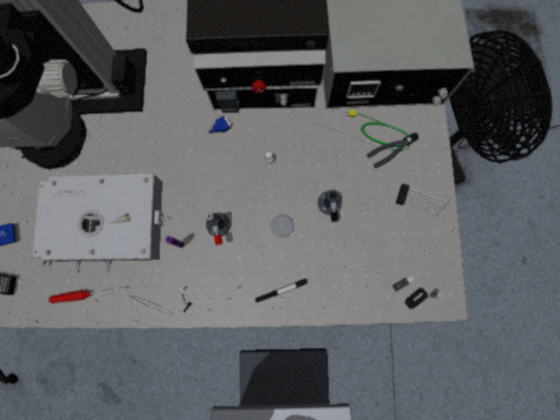

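The scene view shows the holder with the steel post at about (225,205) and its red cap at (209,206). The black-capped spare is at (338,262) and a purple post at (182,195). In the top view they are at (218,225) with cap (218,239), (330,203) and (175,241). The steel post in the red-capped holder fits the description. I'll confirm it in a crop.

Run:
```python
from h import *
S=cam('scene');T=cam('top')
a=cv2.imread('pics/scene0.png')[160:245,165:250];b=cv2.imread('pics/top0.png')[200:260,160:245]
f=lambda i:cv2.resize(i,None,fx=4.6,fy=4.6,interpolation=cv2.INTER_CUBIC)
o=np.zeros((391,800,3),np.uint8);A=f(a);B=f(b);o[:A.shape[0],:391]=A[:391,:391];o[:B.shape[0],400:400+391]=B[:,:391];cv2.imwrite('pics/crop.png',o)
r=[ray(S,(209.5,206)),ray(T,(217.6,238.9))];P=tri(r);print('cap',P,proj(S,P),proj(T,P),plane(T,(217.6,238.9),.066),plane(S,(209.5,206),.066))
```

```text
cap [0.53198854 0.13361737 0.06517144] [210.07372397 205.96203022] [217.31177345 239.32338358] [0.53282818 0.1328259  0.066     ] [0.53020117 0.13304056 0.066     ]
```

View pics/crop.png

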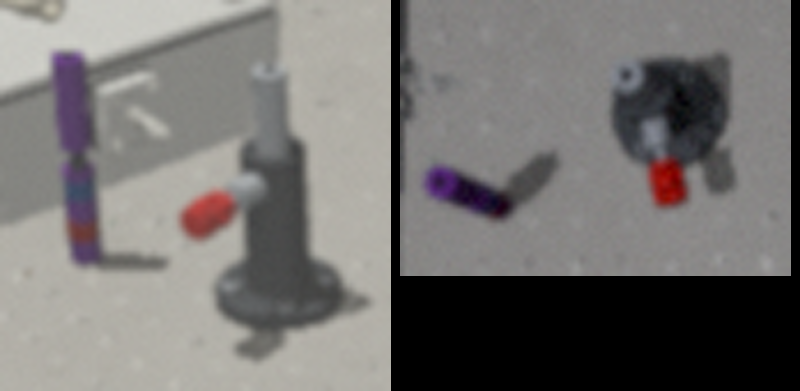

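Run:
```python
from h import *
S=cam('scene');T=cam('top')
pt=(209.3,216.3);ps=(223,174.8)
P=tri([ray(S,ps),ray(T,pt)]);print('posttop',P,plane(T,pt,.118),plane(S,ps,.118))
print('flange',plane(T,(218.7,223.9),.006), 'spare cap..flange',plane(T,(330,201),.006))
print('purple top',plane(T,(168.5,239.5),.108),'foot',plane(T,(182.5,244.5),.0))
for n,uv,z in(('dish',(282,226),.01),('vial',(270,157),.044),('mk',(257,299),.01),('mk2',(306,283),.01),('box',(153,176),.08),('box2',(155,259),.08)):print(n,plane(T,uv,z).round(3))
```

```text
posttop [0.57490316 0.14230569 0.11765256] [0.57530937 0.14190528 0.118     ] [0.57397648 0.14202431 0.118     ]
flange [0.57675894 0.14088503 0.006     ] spare cap..flange [ 0.62651122 -0.13022328  0.006     ]
purple top [0.52859745 0.23194767 0.108     ] foot [0.52933001 0.22989707 0.        ]
dish [ 0.567 -0.012  0.01 ]
vial [0.73  0.013 0.044]
mk [0.397 0.05  0.01 ]
mk2 [ 0.431 -0.065  0.01 ]
box [0.68  0.281 0.08 ]
box2 [0.489 0.27  0.08 ]
```

Run:
```python
from h import *
s=env.observe();print(np.array(s['tool_rot']).round(3),s['position'],s['grip_width'],s['time_s'],env.calibration('wrist')['hand_eye'])
```

```text
[[-0.962  0.273 -0.001]
 [ 0.273  0.962 -0.001]
 [ 0.    -0.001 -1.   ]] [0.15019715 0.52885869 0.24776746] 0.0855115988292373 0.1 [[ 6.66892941e-04 -9.65426817e-01 -2.60673391e-01  6.59966332e-02]
 [ 9.99999528e-01  8.27874467e-04 -5.07760243e-04  1.61616238e-03]
 [ 7.06010200e-04 -2.60672930e-01  9.65426913e-01 -1.26056045e-01]
 [ 0.00000000e+00  0.00000000e+00  0.00000000e+00  1.00000000e+00]]
```

Call:
jog_arm(hand=[0.06,0.06,0.06,0.06,0.06], travel=[[0.036,-0.04,0],[0.036,-0.04,0],[0.036,-0.04,0],[0.036,-0.04,0],[0.036,-0.04,0]], yaw=[0.047,0.047,0.047,0.047,0.047], grip_force=40)

```text
time_s: 0.72
position: [0.3311, 0.3276, 0.2482]
tool_rot: [[-0.999, 0.04, -0.0], [0.04, 0.999, -0.0], [0.0, -0.0, -1.0]]
ft_force: [0.1, 0.2, -0.2]
grip_width: 0.0598
gripper_force: 0.0
```

Call:
jog_arm(hand=[0.06,0.06,0.06,0.06,0.06], travel=[[0.036,-0.04,0],[0.036,-0.04,0],[0.036,-0.04,0],[0.036,-0.04,0],[0.036,-0.04,0]], yaw=[0.047,0.047,0.047,0.047,0.047])

```text
time_s: 1.35
position: [0.5112, 0.1275, 0.2481]
tool_rot: [[-0.981, -0.193, -0.001], [-0.193, 0.981, 0.0], [0.001, 0.0, -1.0]]
ft_force: [0.1, 0.7, -0.7]
grip_width: 0.0599
gripper_force: 0.0
```

Call:
jog_arm(hand=[0.06,0.06,0.06,0.06,0.06], travel=[[0,0,0],[0,0,0],[0,0,0],[0,0,0],[0,0,0]], yaw=[0,0,0,0,0])

```text
time_s: 1.98
position: [0.51, 0.1295, 0.2485]
tool_rot: [[-0.981, -0.193, 0.0], [-0.193, 0.981, 0.0], [-0.0, -0.0, -1.0]]
ft_force: [-0.1, -0.6, -0.5]
grip_width: 0.0599
gripper_force: 0.0
```

Run:
```python
from h import *
C,im=grab('wrist','w1');s=env.observe();R=np.array(s['tool_rot']);print(s['position'],R.round(3),s['grip_width'],s['time_s'],s['ft_force'])
for r in red(im):print(r,plane(C,r[1],.066))
for P in([.532,.1335,.066],[.575,.142,.118]):print(proj(C,P))
```

```text
[0.51010161 0.12940148 0.24844555] [[-0.981 -0.193  0.   ]
 [-0.193  0.981  0.   ]
 [-0.    -0.    -1.   ]] 0.06006057216553029 2.025 [ 0.26142948 -0.38145216  0.68722477]
([266, 207, 19, 24, 385], [274.6, 218.3]) [0.5322141  0.13242002 0.066     ]
[275.85438424 218.29895745]
[275.58421152 291.21984058]
```

View pics/w1.png

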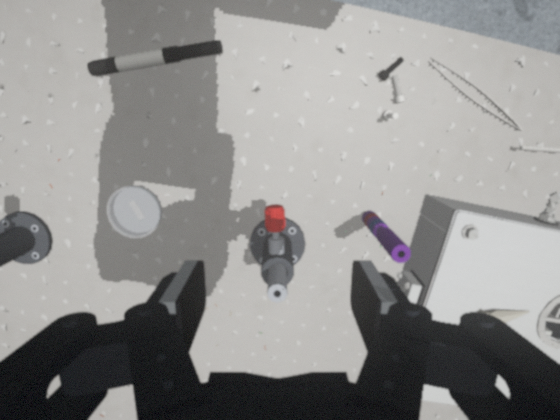

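The wrist view shows the red cap at (275,218), in line with the post top at (277,293). The purple post at (387,236) is well clear on the right. I'm descending onto the cap.

Call:
jog_arm(hand=[0.05,0.05,0.05,0.05,0.05], travel=[[0.01,0.002,-0.02],[0.009,0.001,-0.03],[0,0,-0.03],[0,0,-0.03],[0,0,-0.02]], yaw=[0.015,0.015,0,0,0])

```text
time_s: 2.65
position: [0.5289, 0.1322, 0.117]
tool_rot: [[-0.975, -0.222, -0.001], [-0.222, 0.975, -0.0], [0.001, 0.0, -1.0]]
ft_force: [0.5, 0.7, 0.7]
grip_width: 0.05
gripper_force: 0.0
```

Call:
jog_arm(hand=[0.05,0.05,0.05,0.05,0.05], travel=[[0,0,-0.015],[0,0,-0.015],[0,0,-0.01],[0,0,-0.008],[0,0,0]], yaw=[0,0,0,0,0])

```text
time_s: 3.28
position: [0.5292, 0.1321, 0.07]
tool_rot: [[-0.975, -0.221, -0.001], [-0.221, 0.975, -0.0], [0.001, 0.0, -1.0]]
ft_force: [0.2, 0.2, 0.4]
grip_width: 0.0501
gripper_force: 0.0
```

Run:
```python
from h import *
C,im=grab('wrist','w2');s=env.observe();R=np.array(s['tool_rot']);print(s['position'],R.round(3),s['grip_width'],s['time_s'],s['ft_force'])
for r in red(im):print(r,plane(C,r[1],.071))
print(proj(C,[.532,.1325,.066]))
```

```text
[0.52939698 0.13205511 0.07040715] [[-0.975 -0.221  0.   ]
 [-0.221  0.975  0.   ]
 [-0.    -0.    -1.   ]] 0.050091348803027076 3.325 [-0.27128846  0.24630052  0.5684263 ]
([251, 264, 45, 64, 2538], [273.3, 295.6]) [0.52988982 0.13192674 0.071     ]
[273.70354184 294.576224  ]
```

View pics/w2.png

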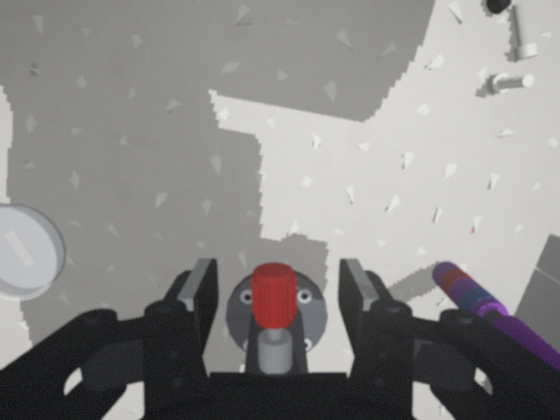

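The red cap at (273,296) lies between the fingers, with its axis along the image vertical, so the yaw fits. I'm closing and pulling out along (-0.975, -0.22).

Call:
jog_arm(hand=[0.03,0.01,0.01,0.01,0.01], travel=[[0,0,0],[0,0,0],[0,0,0],[0,0,0],[0,0,0]], yaw=[0,0,0,0,0], grip_force=40)

```text
time_s: 3.95
position: [0.5298, 0.1307, 0.071]
tool_rot: [[-0.975, -0.222, 0.001], [-0.222, 0.975, -0.002], [-0.001, -0.003, -1.0]]
ft_force: [-0.6, -8.6, 2.3]
grip_width: 0.0143
gripper_force: 39.1
```

Call:
jog_arm(hand=[0.01,0.01,0.01,0.01,0.01], travel=[[-0.003,-0.0007,0],[-0.003,-0.0007,0],[-0.003,-0.0007,0],[-0.003,-0.0007,0],[0,0,0]], yaw=[0,0,0,0,0])

```text
time_s: 4.58
position: [0.5186, 0.128, 0.071]
tool_rot: [[-0.975, -0.222, 0.004], [-0.222, 0.975, -0.002], [-0.003, -0.003, -1.0]]
ft_force: [3.9, -8.0, 0.4]
grip_width: 0.0143
gripper_force: 39.1
```

Call:
jog_arm(hand=[0.01,0.01,0.01,0.05,0.05], travel=[[-0.002,-0.0005,0],[0,0,0],[0,0,0],[0,0,0],[0,0,0]], yaw=[0,0,0,0,0])

```text
time_s: 5.2
position: [0.5151, 0.1288, 0.0704]
tool_rot: [[-0.975, -0.221, -0.0], [-0.221, 0.975, 0.0], [0.0, 0.0, -1.0]]
ft_force: [-0.1, -0.3, -0.5]
grip_width: 0.0495
gripper_force: 0.0
```

Call:
jog_arm(hand=[0.05,0.05,0.05,0.05,0.05], travel=[[0,0,0],[0,0,0],[0,0,0.025],[0,0,0.03],[0,0,0.03]], yaw=[0,0,0,0,0])

```text
time_s: 5.82
position: [0.5151, 0.1288, 0.1562]
tool_rot: [[-0.975, -0.221, -0.0], [-0.221, 0.975, 0.0], [0.0, 0.0, -1.0]]
ft_force: [0.4, -0.6, -0.4]
grip_width: 0.0503
gripper_force: 0.0
```

Call:
jog_arm(hand=[0.05,0.05,0.05,0.05,0.05], travel=[[0,0,0.03],[0,0,0.03],[0,0,0.03],[0,0,0],[0,0,0]], yaw=[0,0,0,0,0])

```text
time_s: 6.45
position: [0.5149, 0.1288, 0.2444]
tool_rot: [[-0.975, -0.221, -0.002], [-0.221, 0.975, -0.0], [0.002, 0.0, -1.0]]
ft_force: [-0.0, 0.2, -0.2]
grip_width: 0.0499
gripper_force: 0.0
```

Run:
```python
from h import *
C,im=grab('wrist','w3');s=env.observe();print(s['position'],s['grip_width'],s['time_s'],s['ft_force'])
for r in red(im):print(r,plane(C,r[1],.066))
for P in([.532,.1325,.066],[.5203,.1298,.066],[.575,.143,.118]):print(proj(C,P))
cv2.imwrite('pics/w3c.png',cv2.resize(im[180:330,190:360,::-1],None,fx=3.5,fy=3.5))
```

```text
[0.51483215 0.12873767 0.24417755] 0.05009377428872358 6.5 [ 0.434565    0.0531274  -0.23406191]
([266, 190, 19, 25, 414], [275.5, 201.5]) [0.52081676 0.1295289  0.066     ]
[276.0007633  214.54651385]
[275.94244266 200.99453007]
[276.65411959 288.76265409]
```

View pics/w3c.png

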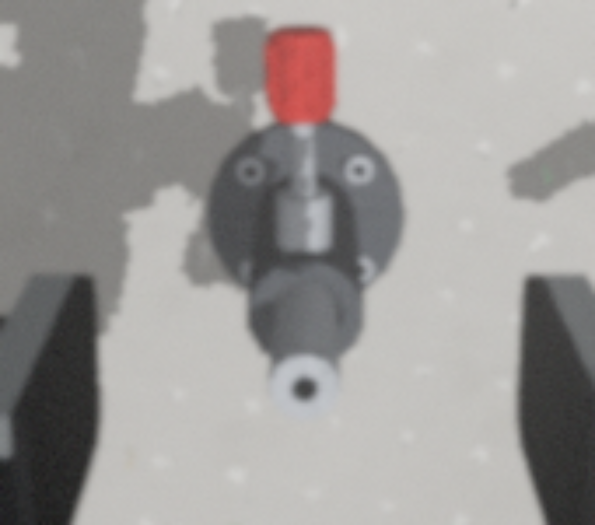

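The cap sits about 11.7 mm out, at (275,201), and the post top is at (277,291). Next I move over the post and lower onto it.

Call:
jog_arm(hand=[0.05,0.05,0.05,0.05,0.05], travel=[[0.031,0.007,0],[0.03,0.006,0],[0,0,-0.03],[0,0,-0.03],[0,0,-0.03]], yaw=[0,0,0,0,0])

```text
time_s: 7.12
position: [0.5758, 0.1417, 0.1531]
tool_rot: [[-0.975, -0.221, -0.002], [-0.221, 0.975, -0.0], [0.002, 0.0, -1.0]]
ft_force: [0.2, -0.1, -0.2]
grip_width: 0.05
gripper_force: 0.0
```

Call:
jog_arm(hand=[0.05,0.05,0.05,0.05,0.05], travel=[[0,0,-0.02],[0,0,-0.02],[0,0,-0.012],[0,0,0],[0,0,0]], yaw=[0,0,0,0,0])

```text
time_s: 7.75
position: [0.5766, 0.1418, 0.1039]
tool_rot: [[-0.975, -0.221, 0.001], [-0.221, 0.975, 0.0], [-0.001, -0.0, -1.0]]
ft_force: [-0.2, -0.8, -0.7]
grip_width: 0.0501
gripper_force: 0.0
```

Call:
jog_arm(hand=[0.03,0.01,0.01,0.01,0.01], travel=[[0,0,0],[0,0,0],[0,0,0],[0,0,0],[0,0,0]], yaw=[0,0,0,0,0], grip_force=40)

```text
time_s: 8.38
position: [0.5766, 0.1418, 0.1039]
tool_rot: [[-0.975, -0.221, 0.001], [-0.221, 0.975, 0.0], [-0.001, -0.0, -1.0]]
ft_force: [0.3, -0.1, 6.1]
grip_width: 0.0146
gripper_force: 39.0
```

Run:
```python
from rig import env
import numpy as np
s=env.observe();print(s['position'],s['grip_width'],s['time_s'],s['ft_force'],s['wrist_torque'],s['gripper_force'])
```

```text
[0.57657671 0.14180422 0.1038897 ] 0.014552914663900848 8.375 [ 0.26415762 -0.14260292  6.08617245] [0.07149458 0.07418711 0.02363237] 38.961541056632996
```

Call:
jog_arm(hand=[0.01,0.01,0.01,0.01,0.01], travel=[[0,0,0.003],[0,0,0.004],[0,0,0.005],[0,0,0.005],[0,0,0.003]], yaw=[0,0,0,0,0])

```text
time_s: 9.0
position: [0.5764, 0.1417, 0.1237]
tool_rot: [[-0.975, -0.221, 0.0], [-0.221, 0.975, 0.0], [-0.0, -0.0, -1.0]]
ft_force: [-0.4, -0.3, -1.1]
grip_width: 0.0149
gripper_force: 38.9
```

Call:
jog_arm(hand=[0.01,0.01,0.01,0.01,0.01], travel=[[0,0,0.005],[0,0,0.005],[0,0,0.005],[0,0,0.005],[0,0,0]], yaw=[0,0,0,0,0])

```text
time_s: 9.62
position: [0.5764, 0.1417, 0.1438]
tool_rot: [[-0.975, -0.221, 0.001], [-0.221, 0.975, 0.0], [-0.001, -0.0, -1.0]]
ft_force: [-0.7, -0.1, -0.1]
grip_width: 0.0147
gripper_force: 38.9
```

Run:
```python
from h import *
C,im=grab('scene','s2');s=env.observe();print(s['position'],np.array(s['tool_rot']).round(3)[:,2],s['grip_width'],s['time_s'],s['ft_force'],s['wrist_torque'],s['gripper_force'])
print(proj(C,[.576,.142,.08]),proj(C,[.576,.142,.09]))
a=im[150:240,180:270,::-1]
cv2.imwrite('pics/s2c.png',cv2.resize(a,None,fx=6.5,fy=6.5,interpolation=cv2.INTER_CUBIC))
```

```text
[0.57631552 0.14174352 0.14344182] [ 0. -0. -1.] 0.01499171236624902 9.675 [ 0.29360953  0.49212461 -0.32557459] [ 0.01722452 -0.01663189  0.01844595] 38.939452171325684
[224.55391571 191.20209006] [224.35886505 186.8760812 ]
```

View pics/s2c.png

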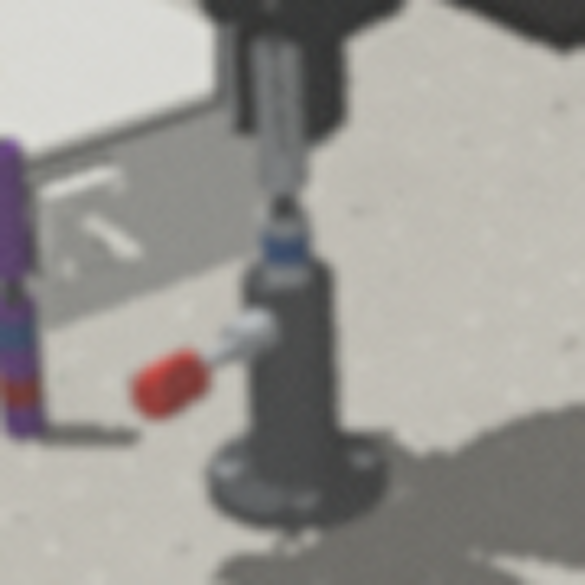

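Run:
```python
from h import *
C=cam('scene');im=cv2.imread('pics/s2.png')
for r in range(183,197):print(r,im[r,222:226].mean(0).round(),end=' ')
print()
n=np.array([.0665-.576,-.539-.142,0]);n/=np.linalg.norm(n)
for z in(.08,.084,.086,.088,.09,.096,.1):print(z,proj(C,np.array([.5763,.142,z])+n*.008))
print('rim front bore',proj(C,np.array([.5763,.142,.08])+n*.0086),'outer',proj(C,np.array([.5763,.142,.08])+n*.015))
```

```text
183 [98. 97. 96.] 184 [115. 114. 112.] 185 [122. 119. 115.] 186 [114. 104.  97.] 187 [107.  86.  74.] 188 [104.  77.  62.] 189 [106.  80.  65.] 190 [111.  94.  84.] 191 [120. 114. 109.] 192 [126. 125. 122.] 193 [118. 117. 115.] 194 [96. 95. 94.] 195 [80. 79. 79.] 196 [76. 76. 74.] 
0.08 [224.75175872 192.96439781]
0.084 [224.67375792 191.23102459]
0.086 [224.63465386 190.36156407]
0.088 [224.59548051 189.49024726]
0.09 [224.55623772 188.61706888]
0.096 [224.43809123 185.98631127]
0.1 [224.35897702 184.22306747]
rim front bore [224.75799815 193.10099892] outer [224.82499927 194.56738601]
```

The blue band ends at row 190.4, about 6 mm above the mouth, with bare steel in rows 191–193 and no red showing. The wrist force is near zero, so the post is free in the bore. I'm handing in.

```bash
python3 -c "
from rig import env
print(env.close_job())"
```

```text
the job is handed in; nothing more can be done
None
```

The lock cap is about 11.7 mm out, and the gripper holds the post 40 mm up, upright and free, with the blue band fully out and the red band hidden. I handed the job in at about 9.7 s; it returned no verdict.

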